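Lid the jars: sound lids on, rejects out

TASK

Get the three pottery jars lidded: take the wooden paddle off the jar it lies across and lay it lengthwise on the cork mat, and put every reject lid (marked with two white bars; one is sitting on a jar) flat in the grey tray, knob up and not stacked. Gently set every sound lid (one round white spot) on a jar of its own, any jar, seated level with its plug down in the mouth; if there are fewer sound lids than jars, the spare jars stay open. Leave the jars standing where they are, and do not disturb the bowl and the mug.

Things in the scene. Friction and masses are not known exactly. Their poses are not given: they have to be found in the camera images.
- jar1: straight-sided stoneware jar, 92 mm outside diameter, wall 7 mm (mouth 78 mm across inside), 95 mm tall, about 1.1 kg, standing loose on the bench. Origin: centre of its foot, z up.
- jar1_rim (a point): centre of the mouth of jar1, level with the top of its rim
- jar2: straight-sided stoneware jar, 92 mm outside diameter, wall 7 mm (mouth 78 mm across inside), 95 mm tall, about 1.1 kg, standing loose on the bench. Origin: centre of its foot, z up.
- jar2_rim (a point): centre of the mouth of jar2, level with the top of its rim
- jar3: straight-sided stoneware jar, 92 mm outside diameter, wall 7 mm (mouth 78 mm across inside), 95 mm tall, about 1.1 kg, standing loose on the bench. Origin: centre of its foot, z up.
- jar3_rim (a point): centre of the mouth of jar3, level with the top of its rim
- sound1: SOUND lid: brown disc 96 mm across, 8 mm thick, 0.3 kg, with an upright round knob on top (28 mm across, 38 mm tall, top 46 mm above origin) and a plug underneath, 66 mm across, 10 mm deep. Origin: centre of the disc's underside (10 mm up when standing on the bench); z up. Mark: one round white spot, 24 mm, beside the knob. Fits any jar. May be absent.
- sound2: SOUND lid: brown disc 96 mm across, 8 mm thick, 0.3 kg, with an upright round knob on top (28 mm across, 38 mm tall, top 46 mm above origin) and a plug underneath, 66 mm across, 10 mm deep. Origin: centre of the disc's underside (10 mm up when standing on the bench); z up. Mark: one round white spot, 24 mm, beside the knob. Fits any jar. May be absent.
- sound3: SOUND lid: brown disc 96 mm across, 8 mm thick, 0.3 kg, with an upright round knob on top (28 mm across, 38 mm tall, top 46 mm above origin) and a plug underneath, 66 mm across, 10 mm deep. Origin: centre of the disc's underside (10 mm up when standing on the bench); z up. Mark: one round white spot, 24 mm, beside the knob. Fits any jar. May be absent.
- reject1: REJECT lid: brown disc 96 mm across, 8 mm thick, 0.3 kg, with an upright round knob on top (28 mm across, 38 mm tall, top 46 mm above origin) and a plug underneath, 66 mm across, 10 mm deep. Origin: centre of the disc's underside (10 mm up when standing on the bench); z up. Mark: two white bars, 14 x 56 mm, either side of the knob. Starts on a jar.
- reject2: REJECT lid: brown disc 96 mm across, 8 mm thick, 0.3 kg, with an upright round knob on top (28 mm across, 38 mm tall, top 46 mm above origin) and a plug underneath, 66 mm across, 10 mm deep. Origin: centre of the disc's underside (10 mm up when standing on the bench); z up. Mark: two white bars, 14 x 56 mm, either side of the knob. Starts on the bench. May be absent.
- paddle: flat wooden paddle 190 mm long and 18 mm thick, lying across the mouth of one jar at the start: the half on the +x side of its origin is the blade, 46 mm wide, the half on the -x side the handle, 28 mm wide; 110 g, balances at its origin. Origin: middle of its underside; x along its length, z up.
- cork_mat: cork tool mat fixed to the bench, 220 x 90 mm and 6 mm thick; origin: centre of its underside, x along its length.
- tray: reject tray: open grey plastic tray fixed to the bench, 250 mm (along its x) x 140 mm (along its y) outside, 30 mm tall, walls 7 mm; inner floor 7 mm above the bench. Origin: centre of its underside. Two lids fit in it side by side along its x.
- bowl: small white bowl (bystander), 100 mm across, 45 mm tall; origin: centre of its underside.
- mug: blue mug (bystander), 80 mm across, 85 mm tall; origin: centre of its underside.

How it is judged:
By the outcome, as a careful person would: the job done as asked, in the order asked, and still so for the second after the job is handed in, with the robot touching nothing.
Of sound1, sound2, sound3, reject2 only 3 to 4 are there at a start; the rules pass over those that are not, and their reading is None.
At some moment in a run one of sound1, sound2, sound3, reject2 may be knocked a few centimetres aside while the robot is not near it.
It also fails if it takes over 200 s, if anything falls off the work surface, if the arm or the gripper's body presses on something with over 40 N, if the wrist force passes 120 N, or if a joint passes its speed limit or range.

ROBOT

A 6-joint arm with a two-finger parallel gripper is mounted at the origin on the work surface. World frame = base frame: x ahead of the robot, y to its left, z up, the work surface at z = 0. Lengths are in mm, angles in rad, forces in N, time in s.
With the tool pointing down it reaches from about 300 to 950 mm from the base axis. Payload 3.1 kg.
Tool frame: the origin (TCP) lies midway between the tips of the shut fingers; the grasp point (between the pads) lies manip.grip_depth behind it (manip.grip_depth is the distance from the TCP to the grasp point, in mm); z points along the fingers, x is the direction in which the jaws open and shut, and the axes are right-handed (so a half turn about z gives the same grasp; the last joint's range is limited). The gripper opens to 85 mm and grips with 20 to 120 N. Pads are 22 mm wide; open, the fingers measure 114 mm over their backs; the gripper's body (76 mm by 85 mm) begins 54 mm behind the grasp point. The pads swing forward as they close: fully open they stand 13 mm farther back than shut.
Start: joints at [-1.269, 0.308, 1.634, -0, 1.2, -0.07], TCP at [227.032, -582.313, 191.672] pointing down, gripper open.
Joint ranges: [-3.06, 3.06], [-0.79, 1.96], [0.05, 2.63], [-1.19, 4.34], [0.05, 2.64], [-2.94, 2.94]. Speed limits (rad/s): [2.79, 2.79, 3.14, 3.14, 3.14, 3.14].

INTERFACE

Orientations are given as a unit quaternion [w, x, y, z].
In Python, from workcell import manip, kinematics, cams gives the robot as it stands. Calls block until the motion is done:
- manip.movep(position, orientation): joint-space move of the TCP to a pose.
- manip.move_l(position, speed=150, attitude=None): straight line of the TCP; attitude=None keeps the orientation; speed is the mean speed in mm/s.
- manip.set_joints(angles): joint-space move.
- manip.open_gripper() and manip.close_gripper(strength=None): open the fingers fully, or close them until they stop; strength is the grip in N (None keeps the last).
- manip.wait(seconds).
- kinematics.solve_ik(position, orientation): joint angles nearest the present ones, or None.
- cams.grab_frame(name): name is "scene" or "top" or "wrist"; returns a dict with "frame" (480x640x3 uint8, red, green, blue), "fx", "fy", "cx", "cy" (pixels), "D" ([k1, k2, p1, p2, k3] as OpenCV has them; the pictures are not rectified), "pose" (4x4, takes a point from camera to world coordinates); the wrist camera has in their place "T_tool_cam" (4x4, takes a point from camera to tool coordinates, whose origin is the TCP and whose axes are the tool frame's). Camera axes: x right, y down, z forward; pixel columns grow to the right and rows downward; lengths in mm; the calibration is good to about 2 mm. A picture is of the moment at which its call begins: read the wrist's pose just before it. There is no depth.
A pose or a line that the arm cannot do raises manip.IKError and nothing moves.
- manip.close_job(): hands the job in, once; it reports no verdict.
Readings, each from a call of its own:
- manip.read_time(): time.
- manip.read_joint_pos(): joint angles.
- manip.read_joint_velocities(): joint speeds.
- manip.read_joint_efforts(): joint torques, N m.
- manip.read_tool_pos(): TCP position.
- manip.read_tcp_rot(): TCP orientation.
- manip.read_contact_force(): force on the tool from outside, world axes, zero at the start.
- manip.read_moment(): the same for the moment, N m.
- manip.read_finger_gap(): finger opening in mm.
Only numpy, scipy, OpenCV 4.12 (cv2) and the standard library are available. Lean on these libraries where they do the work, as an engineer would, in place of code of your own. Each camera call takes 0.05 s, during which the arm holds its last target. There are 200 camera calls.

## Working session

There is one attempt and no reset: what is moved stays moved. The work goes in short steps, each a Python script; the robot and the scene stay as the last script left them, time stands still between calls to the robot, and variables do not carry over. Pictures are saved under pics/ and viewed, about 12 in all and at most 16, crops included, and the job is handed in when it is done.

```bash
ls; mkdir -p pics; python3 - <<'E'
from workcell import manip, kinematics, cams
import cv2,numpy as np
print(manip.grip_depth, manip.read_tool_pos(), manip.read_tcp_rot(), manip.read_finger_gap(), manip.read_time())
for n in ["scene","top","wrist"]:
    f=cams.grab_frame(n); cv2.imwrite(f"pics/{n}0.png",f["frame"][:,:,::-1])
    print(n,f["fx"],f["fy"],f["cx"],f["cy"],f["D"],np.round(f.get("pose",f.get("T_tool_cam")),3).tolist())
E
```

```text
pics
18.700000000000003 [ 226.7762946  -581.43068564  190.47406782] [-7.03675253e-04  8.25620771e-01 -5.64224320e-01 -8.74546511e-04] 85.66008185616299 0.0
scene 539.6983579921251 539.6983579921251 321.7310636537873 238.47323396083917 [0.04903725 0.         0.         0.         0.        ] [[0.68, 0.389, -0.622, 1469.877], [0.733, -0.377, 0.566, -808.993], [-0.015, -0.841, -0.541, 891.111], [0.0, 0.0, 0.0, 1.0]]
top 441.3253213314395 441.3253213314395 324.4306691953477 235.27693822229216 [0.02227567 0.         0.         0.         0.        ] [[0.007, -0.981, 0.195, 312.104], [-1.0, -0.005, 0.013, 31.922], [-0.012, -0.195, -0.981, 1192.006], [0.0, 0.0, 0.0, 1.0]]
wrist 381.3106216647624 381.3106216647624 319.81762113037666 243.91257627683737 [-0.05765722  0.          0.          0.          0.        ] [[1.0, 0.001, -0.0, 0.217], [-0.001, 0.957, 0.291, -74.554], [0.001, -0.291, 0.957, -182.922], [0.0, 0.0, 0.0, 1.0]]
```

View pics/top0.png

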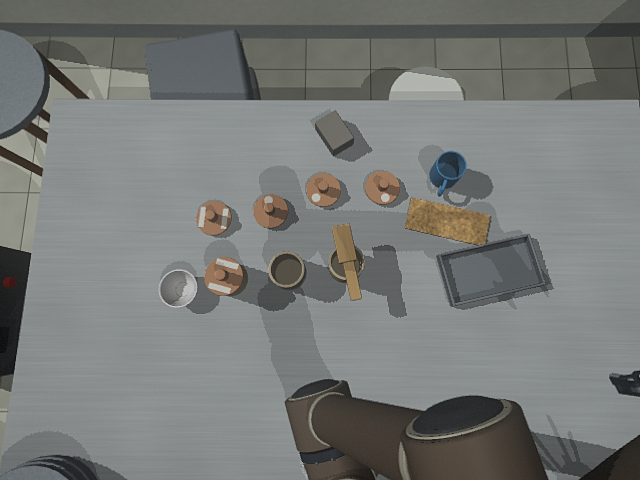

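View pics/scene0.png

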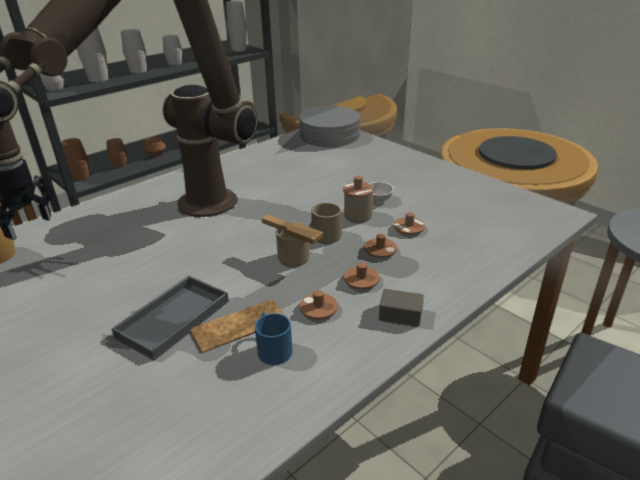

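The top view shows three jars: (225,277) with a reject lid on it, (287,270) open and (347,263) under the paddle. Sound lids are at (270,211), (323,189) and (382,187), with a loose reject at (214,217). The mat is at (448,222), the tray at (495,270), the mug at (448,170) and the bowl at (178,288). I'll zoom in to pick points for triangulation.

```bash
cat > h.py <<'E'
from workcell import manip, kinematics, cams
import cv2, numpy as np
from scipy.spatial.transform import Rotation as R
def q2m(q): return R.from_quat(np.roll(q,-1)).as_matrix()
def down(a):
    # tool z down; tool x axis at world angle a
    x=np.array([np.cos(a),np.sin(a),0]); z=np.array([0,0,-1.]); y=np.cross(z,x)
    return np.roll(R.from_matrix(np.c_[x,y,z]).as_quat(),1)
def grab(n,save=None):
    if n=="wrist":
        T=np.eye(4); T[:3,3]=manip.read_tool_pos(); T[:3,:3]=q2m(manip.read_tcp_rot())
    f=cams.grab_frame(n)
    f["P"]=T@f["T_tool_cam"] if n=="wrist" else np.array(f["pose"])
    f["K"]=np.array([[f["fx"],0,f["cx"]],[0,f["fy"],f["cy"]],[0,0,1]]); f["D"]=np.array(f["D"],float)
    if save: cv2.imwrite(f"pics/{save}.png",f["frame"][:,:,::-1])
    np.save(f"pics/{save or n}.npy",f,allow_pickle=True)
    return f
def load(s): return np.load(f"pics/{s}.npy",allow_pickle=True).item()
def ray(f,px):
    u=cv2.undistortPoints(np.array(px,float).reshape(-1,1,2),f["K"],f["D"]).reshape(-1,2)
    d=np.c_[u,np.ones(len(u))]@f["P"][:3,:3].T
    return f["P"][:3,3],d/np.linalg.norm(d,axis=1,keepdims=True)
def plane(f,px,z):
    o,d=ray(f,px); return o+d*((z-o[2])/d[:,2])[:,None]
def tri(f1,p1,f2,p2):
    o1,d1=ray(f1,p1);o2,d2=ray(f2,p2);out=[]
    for a,b in zip(d1,d2):
        t=np.linalg.lstsq(np.c_[a,-b],o2-o1,rcond=None)[0]
        x,y=o1+a*t[0],o2+b*t[1]; out.append([*(x+y)/2,np.linalg.norm(x-y)])
    return np.array(out)
def proj(f,X):
    Rc=f["P"][:3,:3].T; return cv2.projectPoints(np.array(X,float).reshape(-1,3),cv2.Rodrigues(Rc)[0],-Rc@f["P"][:3,3],f["K"],f["D"])[0].reshape(-1,2)
E
python3 - <<'E'
from h import *
t=grab("top","t0"); s=grab("scene","s0")
a=cv2.resize(t["frame"][160:320,150:560],None,fx=1.95,fy=1.95,interpolation=cv2.INTER_CUBIC)
b=cv2.resize(s["frame"][170:370,110:430],None,fx=2.5,fy=2.5,interpolation=cv2.INTER_CUBIC)
cv2.imwrite("pics/ct.png",a[:,:,::-1]);cv2.imwrite("pics/cs.png",b[:,:,::-1])
E
```

```text
(no output)
```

View pics/ct.png

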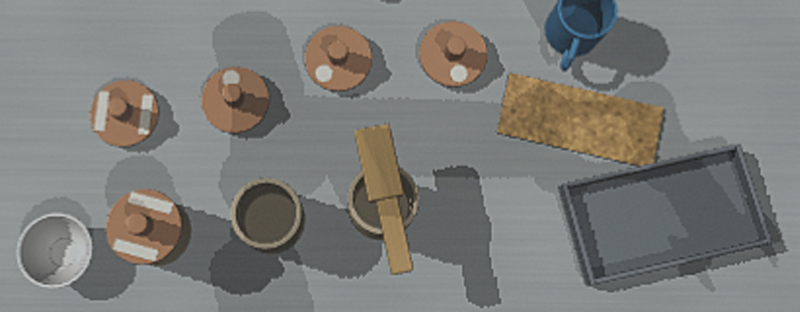

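View pics/cs.png

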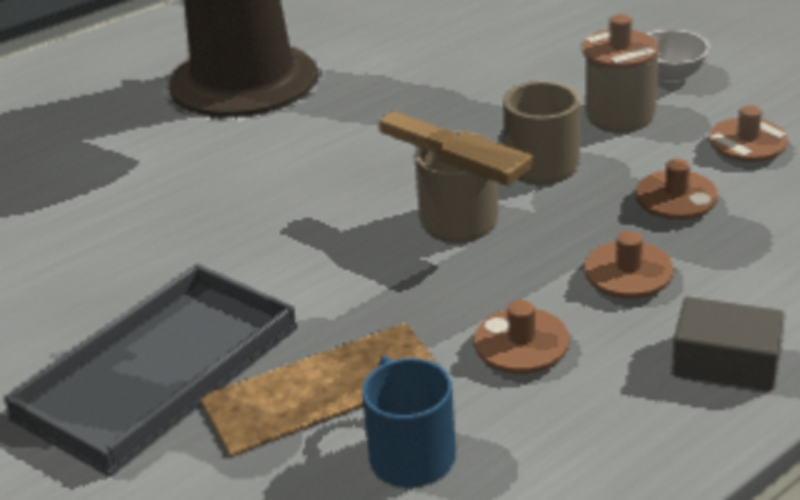

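```bash
cat > m0.py <<'E'
from h import *
np.set_printoptions(suppress=True,precision=1)
t=load("t0");s=load("s0")
T=lambda p:np.array(p)/1.95+[150,160]-.25
S=lambda p:np.array(p)/2.5+[110,170]-.3
n=["Sa","Sb","Sc","Rb","Rj","j2rim","padHandleEnd","padBladeEnd","tray1","tray2","tray3","tray4","mat1","mat2","mat4"]
a=T([[455,43],[336,46],[233,89],[118,102],[137,220],[267,214],[401,272],[372,128],[560,188],[740,147],[775,240],[590,285],[511,73],[665,107],[497,132]])
b=S([[521,308],[629,239],[677,165],[750,112],[621,20],[541,101],[392,118],[522,160],[110,465],[10,402],[200,268],[294,315],[228,452],[0,0],[432,362]])
for k,v in zip(n,tri(t,a,s,b)): print(k,v)
print("knob46",plane(t,a[:3],56), plane(t,a[4:5],141))
print("rims@95 j3,j2", plane(t,T([[383,200],[267,214]]),95))
print("pad@113 ends, junction",plane(t,T([[401,272],[372,128],[387,197]]),113))
print("tray@30",plane(t,a[8:12],30),plane(t,a[8:12],30).mean(0))
m=plane(t,T([[511,73],[665,107],[655,165],[497,132]]),6);print("mat",m,m.mean(0), np.degrees(np.arctan2(*(m[1]-m[0])[[1,0]])))
print("mug,bowl",plane(t,T([[582,10],[54,250]]),60))
E
python3 m0.py
```

```text
Sa [ 684.7 -109.3   54.3    0.9]
Sb [678.8  53.5  54.6   3.8]
Sc [617.6 194.9  56.6   0.4]
Rb [598.1 350.5  55.9   2.3]
Rj [428.6 295.9 139.3   0.2]
j2rim [443.6 142.4  90.5   3. ]
padHandleEnd [371.1 -26.9 106.    6.9]
padBladeEnd [553.1   9.3 115.2   6.5]
tray1 [ 471.5 -370.4 -119.3  182.5]
tray2 [ 520.3 -513.1   76.1   78.2]
tray3 [ 451.6 -404.9  150.2  153.2]
tray4 [ 393.1 -257.2  -35.2  108.8]
mat1 [ 621.1 -295.5  -33.4  210.4]
mat2 [ 475.5 -359.3  394.2  197.5]
mat4 [ 588.6 -168.8  -41.2   26.8]
knob46 [[ 684.4 -108.7   56. ]
 [ 679.6   54.9   56. ]
 [ 617.9  195.1   56. ]] [[428.4 295.5 141. ]]
rims@95 j3,j2 [[461.   -7.9  95. ]
 [442.1 140.7  95. ]]
pad@113 ends, junction [[368.7 -29.3 113. ]
 [551.5   6.7 113. ]
 [462.4 -12.3 113. ]]
tray@30 [[ 487.6 -250.3   30. ]
 [ 545.5 -496.2   30. ]
 [ 419.4 -531.6   30. ]
 [ 357.9 -284.2   30. ]] [ 452.6 -390.6   30. ]
mat [[ 656.3 -193.7    6. ]
 [ 607.3 -407.8    6. ]
 [ 524.3 -388.6    6. ]
 [ 570.3 -171.4    6. ]] [ 589.5 -290.4    6. ] -102.91335119152411
mug,bowl [[ 730.8 -283.4   60. ]
 [ 397.5  422.6   60. ]]
```

Knob tops triangulate to 54–57 mm on the bench (expected 56) and 139 mm on the jar (expected 141), so the calibration holds. Some of my tray and mat corner pairings were wrong, but the top-plane sizes fit. Next I go above the paddle and look from two places.

```bash
python3 - <<'E'
from h import *
np.set_printoptions(suppress=True,precision=1)
t=load("t0");s=load("s0")
T=lambda p:np.array(p)/1.95+[150,160]-.25
S=lambda p:np.array(p)/2.5+[110,170]-.3
print(tri(t,T([[560,188],[740,147],[775,240],[590,285],[665,107],[655,165]]),s,S([[294,315],[110,465],[10,402],[200,268],[228,452],[205,400]])))
manip.movep([440,-14,250],down(np.radians(101.2))); grab("wrist","w1")
manip.movep([500,60,250],down(np.radians(101.2))); grab("wrist","w2")
print(manip.read_joint_pos(),manip.read_time())
im=np.hstack([cv2.resize(load(k)["frame"],(400,300)) for k in("w1","w2")]);cv2.imwrite("pics/w12.png",im[:,:,::-1])
E
```

```text
[[ 490.8 -253.3   13.4    2.4]
 [ 551.4 -498.1   14.2   11.4]
 [ 422.3 -529.    25.    10.4]
 [ 359.5 -285.    20.     4.4]
 [ 607.7 -406.5    6.7    2.3]
 [ 526.8 -385.6    4.     8.4]]
[ 0.   0.   1.8 -0.   1.3 -1.7] 3.0
```

View pics/w12.png

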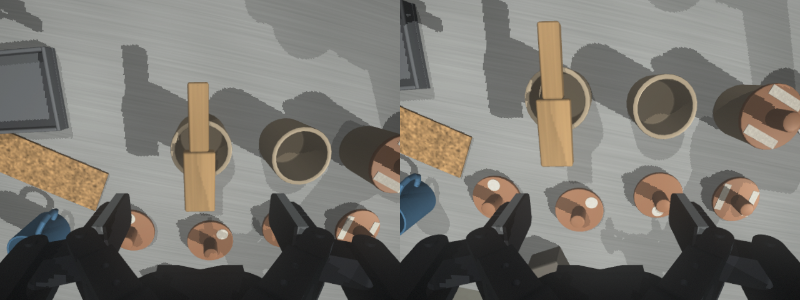

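The paddle lies vertically in both wrist views, with the handle up and the blade down: about x 305–342, y 132–340 in full-size w1. The three jars, the mat and the tray are also in view. I'll segment the paddle and the rims and triangulate them.

```bash
cat >> h.py <<'E'
def blobs(f,lo,hi,amin=150,k=3):
    hsv=cv2.cvtColor(f["frame"],cv2.COLOR_RGB2HSV)
    m=cv2.morphologyEx(cv2.inRange(hsv,np.array(lo),np.array(hi)),cv2.MORPH_CLOSE,np.ones((k,k)))
    c=cv2.findContours(m,cv2.RETR_EXTERNAL,cv2.CHAIN_APPROX_NONE)[0]
    return sorted([x for x in c if cv2.contourArea(x)>amin],key=cv2.contourArea,reverse=True),m,hsv
E
python3 - <<'E'
from h import *
np.set_printoptions(suppress=True,precision=1)
f=[load("w1"),load("w2")]
h1=cv2.cvtColor(f[0]["frame"],cv2.COLOR_RGB2HSV);print("blade,handle,rim,lid,cork,bench",[h1[y,x].tolist() for x,y in[(320,290),(318,180),(482,210),(335,350),(100,280),(400,150)]])
h1=cv2.cvtColor(load("t0")["frame"],cv2.COLOR_RGB2HSV);print("top lids",[h1[y,x].tolist() for x,y in[(330,200),(270,222),(230,270)]])
res=[]
for g in f:
    c,m,_=blobs(g,(8,100,80),(24,255,255),800)
    for x in c:
        b=cv2.boundingRect(x)
        if b[3]>2*b[2] :
            p=x[:,0].astype(float); y0,y1=p[:,1].min(),p[:,1].max()
            row=lambda y:[p[abs(p[:,1]-y)<2][:,0].min(),p[abs(p[:,1]-y)<2][:,0].max()]
            e=[[np.mean(row(y0+3)),y0],[np.mean(row(y1-3)),y1]]; w=[row(y0+20),row(y1-20)]
            print(b,e,w); res.append(e)
            print(plane(g,e,113))
            w3=[[w[1][0],y1-20],[w[1][1],y1-20]]; d=plane(g,w3,113); print("blade width",np.linalg.norm(d[1]-d[0]))
if len(res)==2: print(tri(f[0],res[0],f[1],res[1]))
E
```

```text
blade,handle,rim,lid,cork,bench [[17, 105, 168], [17, 108, 179], [18, 58, 124], [20, 9, 87], [16, 115, 186], [53, 6, 163]]
top lids [[13, 102, 155], [12, 102, 132], [13, 103, 151]]
(294, 133, 50, 205) [[np.float64(317.0), np.float64(133.0)], [np.float64(319.5), np.float64(337.0)]] [[np.float64(302.0), np.float64(332.0)], [np.float64(296.0), np.float64(342.0)]]
[[371.5 -30.3 113. ]
 [553.7   7.8 113. ]]
blade width 42.899138428612275
(218, 34, 59, 232) [[np.float64(237.0), np.float64(34.0)], [np.float64(250.5), np.float64(265.0)]] [[np.float64(221.0), np.float64(255.0)], [np.float64(225.0), np.float64(276.0)]]
[[370.7 -30.2 113. ]
 [554.    8.  113. ]]
blade width 44.92163724543704
[[371.2 -30.1 114.5   0.7]
 [554.3   7.9 111.9   0.1]]
```

```bash
python3 - <<'E'
from h import *
np.set_printoptions(suppress=True,precision=1)
t=load("t0")
for x in blobs(t,(8,90,80),(24,255,255),1200)[0]:
    b=cv2.boundingRect(x)
    if b[0]>395:
        r=cv2.boxPoints(cv2.minAreaRect(x)); P=plane(t,r,6); print("mat",P,P.mean(0)); 
        e=[P[1]-P[0],P[2]-P[1]]; print([np.linalg.norm(v) for v in e]); mat=P.mean(0); L=max(e,key=np.linalg.norm)
ma=np.arctan2(L[1],L[0])%np.pi; print(np.degrees(ma))
assert abs(np.degrees(ma)-77.5)<3 and np.linalg.norm(mat[:2]-[589.5,-290.4])<8
pa=np.radians(11.7); a=pa-np.pi/2; u=np.array([np.cos(pa),np.sin(pa)])
g=np.array([462.6,-11])+16*u
manip.movep([*g,200],down(a)); manip.move_l([*g,95],speed=80); print("F",manip.read_contact_force())
manip.close_gripper(40); print("gap",manip.read_finger_gap(),manip.read_contact_force())
manip.move_l([*g,230],speed=100); print("gap",manip.read_finger_gap(),manip.read_contact_force())
q=mat[:2]+16*np.array([np.cos(ma),np.sin(ma)])
manip.movep([*q,200],down(ma-np.pi/2)); manip.move_l([*q,40],speed=100)
grab("top","t1");grab("scene","s1"); print(q,manip.read_joint_pos(),manip.read_time())
s=load("s1")["frame"][180:400,150:430];cv2.imwrite("pics/cs1.png",cv2.resize(s,None,fx=2,fy=2)[:,:,::-1])
E
```

```text
mat [[ 570.3 -169.5    6. ]
 [ 657.1 -191.3    6. ]
 [ 605.  -408.6    6. ]
 [ 519.9 -384.2    6. ]] [ 588.1 -288.4    6. ]
[np.float64(89.57601463884787), np.float64(223.41678473278236)]
76.51239945247117
F [-0.3  0.1  0.2]
gap 0.015102996263349237 [-0.5 -1.5 -0.6]
gap 0.20000988869356184 [-0.8 -0.5  0.6]
[ 591.8 -272.8] [-0.5  0.5  1.7  0.   1.  -0.3] 12.4667
```

View pics/cs1.png

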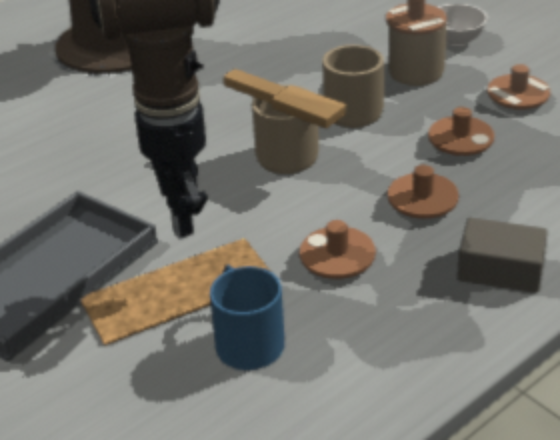

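The grasp missed: the gap closed to 0 and the paddle is still on the jar. I'll re-measure the paddle and check the tool.

```bash
cat > pad.py <<'E'
from h import *
def look_paddle(tag,ps=((430,-14,250),(490,60,250)),ang=101.2):
    res=[];f=[]
    for i,p in enumerate(ps):
        manip.movep(list(p),down(np.radians(ang))); g=grab("wrist",f"{tag}{i}"); f.append(g)
        for x in blobs(g,(8,100,80),(24,255,255),800)[0]:
            b=cv2.boundingRect(x)
            if b[3]>2*b[2]:
                q=x[:,0].astype(float); y0,y1=q[:,1].min(),q[:,1].max()
                row=lambda y:np.mean([q[abs(q[:,1]-y)<2][:,0].min(),q[abs(q[:,1]-y)<2][:,0].max()])
                res.append([[row(y0+3),y0],[row(y1-3),y1]])
    return tri(f[0],res[0],f[1],res[1])
E
python3 - <<'E'
from pad import *
np.set_printoptions(suppress=True,precision=1)
print(manip.read_tool_pos(),manip.read_finger_gap())
manip.move_l([591.8,-272.8,200]); manip.open_gripper(); manip.movep([500,-100,250],down(np.radians(11)))
T=look_paddle("w3"); print(T,manip.read_tool_pos(),q2m(manip.read_tcp_rot())); v=T[1]-T[0];print(T.mean(0),np.linalg.norm(v[:3]),np.degrees(np.arctan2(v[1],v[0])))
cv2.imwrite("pics/w30.png",load("w30")["frame"][:,:,::-1])
E
```

```text
[ 592.4 -273.1   40.8] -0.12333381773359697
[[371.2 -30.1 113.4   0.3]
 [555.    7.9 110.7   0.4]] [489.7  59.8 249.5] [[-0.2  1.  -0. ]
 [ 1.   0.2 -0. ]
 [-0.  -0.  -1. ]]
[463.1 -11.1 112.1   0.4] 187.69174828875575 11.67843319368468
```

View pics/w30.png

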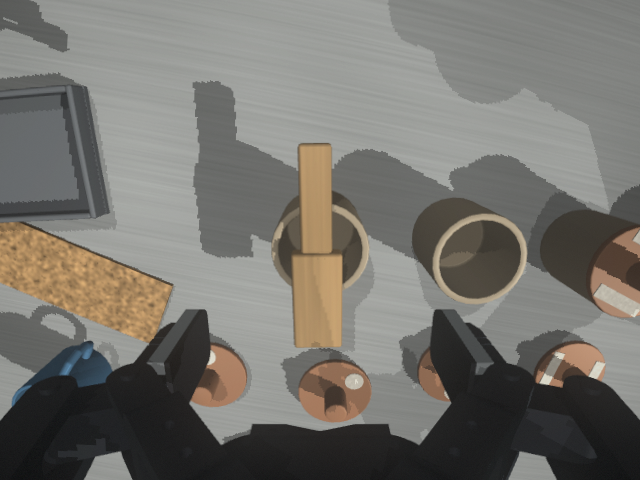

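```bash
python3 - <<'E'
from h import *
np.set_printoptions(suppress=True,precision=1)
s=load("s1");t=load("t1")
for z in(0,40,60,80): print(z,proj(s,[592.4,-273.1,z]),(proj(s,[592.4,-273.1,z])-[150,180])*2,proj(t,[592.4,-273.1,z]))
manip.close_gripper(40);grab("wrist","w4");c=load("w4")["frame"][200:480,120:520]
T=load("w4")["T_tool_cam"]; P=np.linalg.inv(T)@np.array([0,0,0,1]);K=load("w4")["K"]; print((K@P[:3])/P[2])
manip.open_gripper()
a=cv2.resize(c,None,fx=1,fy=1)
b=cv2.resize(t["frame"][190:260,400:500],(400,280),interpolation=cv2.INTER_NEAREST)
cv2.imwrite("pics/tip.png",np.hstack([a,b])[:,:,::-1])
E
```

```text
0 [[244.3 322.3]] [[188.6 284.5]] [[441.  220.2]]
40 [[242.8 309.7]] [[185.6 259.5]] [[444.7 216.8]]
60 [[242.  303.3]] [[184.1 246.6]] [[446.7 215. ]]
80 [[241.2 296.8]] [[182.5 233.6]] [[448.7 213.1]]
[319.7 277.5   1. ]
```

View pics/tip.png

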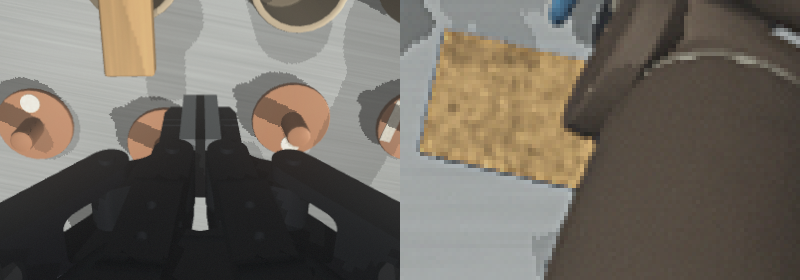

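Both views agree that the real fingertips sit about 40 mm behind the reported TCP. The scene camera puts the shut tips at z≈78 while the TCP reads 41, and the wrist view gives about −43. That's why the jaws closed above the paddle. I'll pin the offset down with a gentle touch on clear bench.

```bash
python3 - <<'E'
from h import *
np.set_printoptions(suppress=True,precision=2)
manip.movep([340,40,200],down(np.radians(90)));manip.close_gripper(40)
manip.move_l([340,40,15],speed=120); f0=np.array(manip.read_contact_force());print(f0)
z=15
while z>-60:
    z-=1.5
    try: manip.move_l([340,40,z],speed=30)
    except manip.IKError as e: print("IK",z,e);break
    f=np.array(manip.read_contact_force())-f0
    if abs(f[2])>3: print("contact",z,f,manip.read_tool_pos());break
else: print("none",z)
manip.move_l([340,40,60]);print(manip.read_tool_pos(),manip.read_time())
g=grab("scene","s2");t=grab("top","t2")
p=[340,40,60]; print(proj(g,[[340,40,z] for z in(60,80,100)]))
E
```

```text
[ 0.1  -0.91  0.62]
contact -40.5 [-4.58  0.28 14.89] [340.14  40.01 -39.62]
[339.25  40.01  59.4 ] 31.95
[[277.6  218.52]
 [277.21 212.79]
 [276.81 206.98]]
```

Contact comes at a reported z of about −39.3, so the real tips are 39.3 mm short of the reported TCP. I'll correct for that in a wrapper and go again.

```bash
cat >> h.py <<'E'
OFF=39.3   # real shut tips stand this far behind the reported TCP
def mp(x,y,z,a): manip.movep([x,y,z-OFF],down(a))   # z = real tip height
def ml(x,y,z,speed=100): manip.move_l([x,y,z-OFF],speed=speed)
E
python3 - <<'E'
from h import *
np.set_printoptions(suppress=True,precision=1)
manip.move_l([340,40,180]); manip.open_gripper()
pa=np.radians(11.7); a=pa-np.pi/2; u=np.array([np.cos(pa),np.sin(pa)]); g=np.array([463,-11])+16*u
mat=np.array([588.8,-289.4]); ma=np.radians(77); q=mat+16*np.array([np.cos(ma),np.sin(ma)])
mp(*g,170,a); ml(*g,95,80); print("F",manip.read_contact_force())
manip.close_gripper(40); gap=manip.read_finger_gap(); print("gap",gap,manip.read_contact_force())
assert gap>35
ml(*g,115,40); ml(*g,180); print("gap",manip.read_finger_gap(),manip.read_contact_force())
mp(*q,120,ma-np.pi/2); grab("scene","s3");print(manip.read_time())
s=load("s3")["frame"][160:400,130:430];cv2.imwrite("pics/cs3.png",cv2.resize(s,None,fx=2,fy=2)[:,:,::-1])
E
```

```text
F [-0.3 -0.1 -0.2]
gap 44.85198224418394 [-0.6 -0.2  3.3]
gap 44.78467606272527 [-0.5 -0.  -0.7]
40.5917
```

View pics/cs3.png

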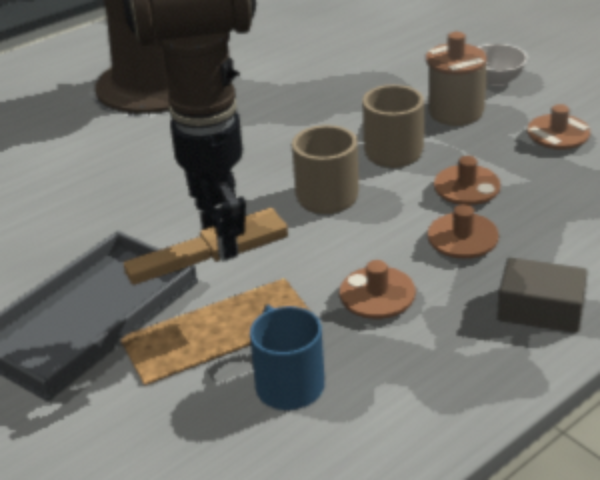

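The paddle is held level over the mat. The sound lid Sc has been knocked toward Sb, so I'll re-locate lids before each pick. Now I lower the paddle and survey the lids and open jars.

```bash
cat >> h.py <<'E'
def lids(f,ztop=18,roi=None,amin=200):
    """lid discs: hull of brown+white blob -> ellipse centre cast on the disc-top plane"""
    hsv=cv2.cvtColor(f["frame"],cv2.COLOR_RGB2HSV)
    m=cv2.inRange(hsv,np.array((4,85,50)),np.array((14,255,255)))
    m=cv2.morphologyEx(m,cv2.MORPH_OPEN,np.ones((2,2)))
    out=[]
    for c in cv2.findContours(m,cv2.RETR_EXTERNAL,cv2.CHAIN_APPROX_NONE)[0]:
        if cv2.contourArea(c)<amin: continue
        h=cv2.convexHull(c); M=cv2.fitEllipse(h)
        mm=np.zeros(m.shape,np.uint8); cv2.drawContours(mm,[h],-1,255,-1)
        w=cv2.countNonZero(cv2.inRange(hsv,np.array((0,0,185)),np.array((180,45,255)))&mm)/max(1,cv2.countNonZero(mm))
        out.append((plane(f,[M[0]],ztop)[0],M[0],M[1],w))
    return out
E
python3 - <<'E'
from h import *
np.set_printoptions(suppress=True,precision=1)
q=manip.read_tool_pos()[:2]; q=np.array([588.8,-289.4])+16*np.array([np.cos(np.radians(77)),np.sin(np.radians(77))])
ml(*q,16,100); f0=np.array(manip.read_contact_force()); z=16
while z>4:
    z-=1.5; ml(*q,z,25); f=np.array(manip.read_contact_force())-f0
    if f[2]>2.5: break
print("down",z,f,manip.read_finger_gap()); manip.open_gripper(); ml(*q,90,120)
mp(330,-180,250,np.radians(0))   # aside
t=grab("top","t4"); grab("scene","s4")
for l in lids(t): print("lid",l[0],np.array(l[1]),np.array(l[2]),round(l[3],3))
for x in blobs(t,(15,90,80),(24,255,255),300)[0]: print("wood/cork",cv2.boundingRect(x),cv2.contourArea(x))
c=cv2.resize(t["frame"][150:320,150:560],None,fx=1.95,fy=1.95,interpolation=cv2.INTER_CUBIC);cv2.imwrite("pics/ct4.png",c[:,:,::-1])
print(manip.read_time())
E
```

```text
down 5.5 [-2.3  0.7  5.1] 44.948398302396114
lid [430.5 314.1  18. ] [224.4 276.9] [36.6 38.8] 0.005
lid [590.  349.4  18. ] [214.5 218.6] [32.1 33.9] 0.08
lid [591.5 142.2  18. ] [290.2 218.4] [33.2 34.3] 0.0
lid [671.1  49.9  18. ] [324.1 190.6] [32.4 34. ] 0.054
lid [ 678.4 -113.1   18. ] [383.1 188.2] [32.4 34.1] 0.058
wood/cork (405, 198, 85, 47) 2430.5
46.2
```

View pics/ct4.png

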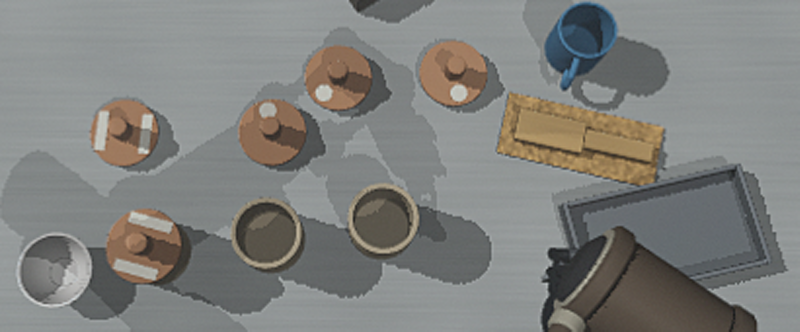

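The paddle lies lengthwise, centred on the mat, and all three marks now read clearly. Sc is at (268,110) in the crop, still clear of Sb. Next, reject 1 on the left jar: one close look, then pick it and put it in the tray.

```bash
cat >> h.py <<'E'
def loclid(x,y,org,a=np.pi/2,tag="wl",h=120):
    """hover, one wrist look, disc-centre on plane of the disc top"""
    mp(x,y,org+h,a); manip.wait(.15); f=grab("wrist",tag)
    c=[l for l in lids(f,org+8,amin=1500)]
    c=min(c,key=lambda l:np.hypot(*(l[0][:2]-[x,y])))
    d=plane(f,[[c[1][0]-c[2][0]/2,c[1][1]],[c[1][0]+c[2][0]/2,c[1][1]]],org+8)
    print("lid",np.round(c[0],1),"px",np.round(c[1]),np.round(c[2]),"diam",round(np.linalg.norm(d[1]-d[0]),1))
    return c[0][:2]
def pick(x,y,org,a=np.pi/2,lift=200):
    ml(x,y,org+45,120); ml(x,y,org+15,60); manip.close_gripper(45); g=manip.read_finger_gap()
    print("gap",round(g,1)); assert 24<g<32
    ml(x,y,org+40,60); ml(x,y,lift,150); print("lifted gap",round(manip.read_finger_gap(),1),np.round(manip.read_contact_force(),1))
def setdown(x,y,org,a,above=25,fz=3,slack=4,start=200):
    mp(x,y,start,a); ml(x,y,org+15+above,120); manip.wait(.2); f0=np.array(manip.read_contact_force()); z=org+15+8; ml(x,y,z,50)
    while z>org+15-slack:
        z-=1.5; ml(x,y,z,25); f=np.array(manip.read_contact_force())-f0
        if f[2]>fz: break
    print("down tip",z,"expected",org+15,np.round(f,1)); return f
E
python3 - <<'E'
from h import *
c=loclid(428.5,296,95,tag="wl1")
f=load("wl1")["frame"].copy();cv2.imwrite("pics/wl1.png",cv2.resize(f,(480,360))[:,:,::-1]);print(manip.read_time())
E
```

```text
lid [424.1 297.9 103. ] px [324. 232.] [131. 136.] diam 90.8
48.175
```

View pics/wl1.png

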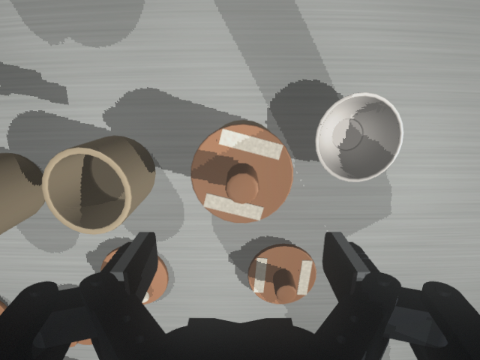

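Reject 1's disc is centred at (323,231) full-size, which gives (424,298), with its knob between the jaws. The bowl is clear to the right. I'll pick it.

```bash
cat > tray.py <<'E'
from h import *
tc=np.array([454,-391.]); tu=np.array([.235,-.972]); ta=np.arctan2(tu[0],-tu[1])
slot=[tc+59*tu,tc-59*tu]
E
python3 - <<'E'
from tray import *
k=plane(load("wl1"),[[322.5,248]],141)[0]; print("knob",k)
c=np.array([424.1,297.9])*.5+k[:2]*.5 if np.hypot(*(k[:2]-[424,298]))<6 else 1/0
pick(*c,95)
print(slot,np.degrees(ta))
mp(*slot[0],200,ta); g=grab("wrist","wt1"); grab("scene","s5"); grab("top","t5"); print(manip.read_time())
s=load("s5")["frame"][170:400,100:400]
im=np.hstack([cv2.resize(g["frame"],(400,300)),cv2.resize(s,(400,300))]); cv2.imwrite("pics/wt1.png",im[:,:,::-1])
E
```

```text
knob [424.12999433 296.87052558 141.        ]
gap 26.5
lifted gap 26.7 [ 0.8  0.1 -3.8]
[array([ 467.865, -448.348]), array([ 440.135, -333.652])] 13.591560438393882
54.1083
```

View pics/wt1.png

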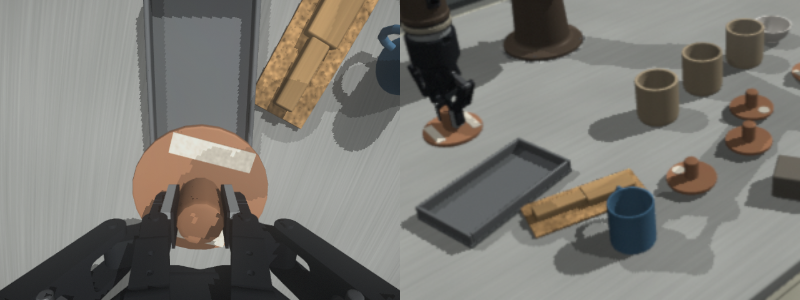

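Reject 1 is held level and the tray's long axis lines up with the tool (u≈320). I'll set it down in the far slot, then take the bench reject.

```bash
python3 - <<'E'
from tray import *
f=setdown(*slot[0],17,ta); manip.open_gripper(); ml(*slot[0],120,150)
c=loclid(593,349,10,tag="wl2"); pick(*c,10)
f=setdown(*slot[1],17,ta); manip.open_gripper(); ml(*slot[1],120,150)
mp(330,-100,250,0); t=grab("top","t6"); s=grab("scene","s6"); print(manip.read_time())
for l in lids(t): print("lid",l[0].round(1),np.round(l[1]),round(l[3],3))
im=np.hstack([cv2.resize(t["frame"][150:310,150:560],(410,160)),cv2.resize(s["frame"][170:326,100:480],(380,160))])
cv2.imwrite("pics/a6.png",im[:,:,::-1])
E
```

```text
down tip 31.0 expected 32 [-1.1  2.5  8.8]
lid [592.2 354.4  18. ] px [328. 237.] [130. 134.] diam 91.0
gap 26.9
lifted gap 26.7 [-0.8 -1.  -3.7]
down tip 31.0 expected 32 [-3.3  2.3  9. ]
74.575
lid [ 436.3 -338.6   18. ] [470. 276.] 0.139
lid [ 464.  -453.9   18. ] [514. 266.] 0.125
lid [591.5 142.2  18. ] [290. 218.] 0.022
lid [671.2  50.   18. ] [324. 191.] 0.0
lid [ 678.4 -113.1   18. ] [383. 188.] 0.058
```

View pics/a6.png

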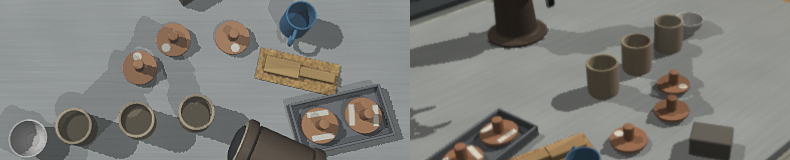

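Both rejects lie flat, side by side in the tray. Next I tune rim detection on a stored picture, without moving.

```bash
cat >> h.py <<'E'
def rim(f,x,y,zr=95):
    """bright tan rim ring -> ellipse of its hull, cast on rim plane"""
    hsv=cv2.cvtColor(f["frame"],cv2.COLOR_RGB2HSV)
    m=cv2.inRange(hsv,np.array((13,35,118)),np.array((26,95,255)))
    m=cv2.morphologyEx(m,cv2.MORPH_CLOSE,np.ones((5,5))); best=None
    for c in cv2.findContours(m,cv2.RETR_EXTERNAL,cv2.CHAIN_APPROX_NONE)[0]:
        if len(c)<60: continue
        h=cv2.convexHull(c); e=cv2.fitEllipse(h); P=plane(f,[e[0]],zr)[0]
        B=plane(f,h[:,0],zr)[:,:2]; r=np.hypot(*(B-P[:2]).T)
        d=np.hypot(P[0]-x,P[1]-y)
        if best is None or d<best[0]: best=(d,P,2*r.mean(),r.std(),e[0])
    return best
E
python3 - <<'E'
from h import *
np.set_printoptions(suppress=True,precision=1)
f=load("w30");h=cv2.cvtColor(f["frame"],cv2.COLOR_RGB2HSV)
print(h[250:254,515:530].tolist()[0]);print("in",h[230,460],h[270,490],"out",h[215,425],h[250,425])
for n,x,y in(("w30",442,141),("w31",442,141),("wl1",442,141)):print(n,rim(load(n),x,y))
E
```

```text
[[19, 42, 66], [20, 47, 65], [18, 50, 66], [18, 51, 65], [18, 49, 67], [20, 56, 105], [19, 57, 162], [19, 57, 170], [19, 56, 182], [19, 53, 194], [19, 55, 201], [19, 51, 175], [23, 28, 111], [40, 10, 80], [50, 9, 81]]
in [18 53 87] [19 48 75] out [17 47 76] [23 44 70]Traceback (most recent call last):
  File "<stdin>", line 5, in <module>
  File "h.py", line 79, in rim
    h=cv2.convexHull(c); e=cv2.fitEllipse(h); P=plane(f,[e[0]],zr)[0]
                           ~~~~~~~~~~~~~~^^^
cv2.error: OpenCV(4.12.0) /io/opencv/modules/imgproc/src/shapedescr.cpp:361: error: (-201:Incorrect size of input array) There should be at least 5 points to fit the ellipse in function 'fitEllipseNoDirect'
```

```bash
sed -i 's/h=cv2.convexHull(c); e=cv2.fitEllipse(h); P/h=cv2.convexHull(c)\n        if len(h)<8: continue\n        e=cv2.fitEllipse(h); P/' h.py
python3 - <<'E'
from h import *
np.set_printoptions(suppress=True,precision=1)
for n in("w30","w31"):print(n,rim(load(n),442,141))
W=[]
for i,(x,y) in enumerate(((457,-8),(438,141),(424,297))):
    mp(x,y,215,np.pi/2); manip.wait(.15); g=grab("wrist",f"wj{i}"); W.append(g)
    print(i,[rim(g,*p) for p in((457,-8),(438,141),(424,297))])
print(manip.read_time())
E
```

```text
w30 (np.float64(1.6764337443640542), array([443.4, 142. ,  95. ]), np.float64(90.73116064388596), np.float64(1.2088592385266856), (479.4416198730469, 258.38385009765625))
w31 (np.float64(1.7114848367681699), array([443.4, 142. ,  95. ]), np.float64(91.14471168571517), np.float64(1.1452375445157428), (420.42431640625, 180.93038940429688))
0 [(np.float64(5.684194997625838), array([462.7,  -7.7,  95. ]), np.float64(90.95883798134568), np.float64(1.5017836975834142), (320.65997314453125, 243.1589813232422)), (np.float64(5.145806306904543), array([443.1, 141.9,  95. ]), np.float64(90.6661360064157), np.float64(1.5525102979457575), (528.3300170898438, 217.04696655273438)), (np.float64(156.26857238846645), array([443.1, 141.9,  95. ]), np.float64(90.6661360064157), np.float64(1.5525102979457575), (528.3300170898438, 217.04696655273438))]
1 [(np.float64(11.867172542957759), array([457.7,   3.8,  95. ]), np.float64(104.50743153056835), np.float64(5.931146439045799), (136.53839111328125, 260.84613037109375)), (np.float64(5.010246453002152), array([442.7, 142.6,  95. ]), np.float64(90.82539595634961), np.float64(1.5701462046949322), (323.56292724609375, 241.32835388183594)), (np.float64(1.8881250343673148), array([425.5, 298.1,  95. ]), np.float64(90.70197025247501), np.float64(1.515093584524713), (538.8326416015625, 218.40203857421875))]
2 [(np.float64(136.3761421610046), array([449. , 128.1,  95. ]), np.float64(134.69809378755988), np.float64(18.066214817516435), (97.19293212890625, 267.5689392089844)), (np.float64(16.9321088990859), array([449. , 128.1,  95. ]), np.float64(134.69809378755988), np.float64(18.066214817516435), (97.19293212890625, 267.5689392089844)), (np.float64(2.2391350916570723), array([425.2, 298.9,  95. ]), np.float64(90.43967541856244), np.float64(1.5483234743726821), (324.53936767578125, 236.77725219726562))]
77.6583
```

Rim positions repeat within 1 mm across views, with a diameter of about 91 mm at z=95. That gives jars at (462.7,−7.7), (443,142) and (425.3,298.5). I'll place the first sound lid on the middle jar.

```bash
sed -i 's/z-=1.5; ml(x,y,z,25)/z-=1.0; ml(x,y,z,20)/; s/fz=3/fz=2/' h.py
cat > lidon.py <<'E'
from h import *
def lidon(lx,ly,jx,jy,tag):
    c=loclid(lx,ly,10,tag=tag); assert np.hypot(c[0]-lx,c[1]-ly)<40
    pick(*c,10); setdown(jx,jy,95,np.pi/2); z=manip.read_tool_pos()[2]+OFF
    assert z<114, z
    manip.open_gripper(); ml(jx,jy,190,150); print("t",manip.read_time())
E
python3 - <<'E'
from lidon import *
lidon(597,145,443,142.2,"wl3")
mp(443,142,215,np.pi/2); manip.wait(.15); g=grab("wrist","wc1"); print([ (l[0].round(1),np.round(l[2])) for l in lids(g,103,amin=1500)])
manip.movep([330,-150,210],down(0)); s=grab("scene","s7"); t=grab("top","t7")
for l in lids(t): print("lid",l[0].round(1),round(l[3],3))
im=np.hstack([cv2.resize(g["frame"],(400,300)),cv2.resize(s["frame"][170:320,240:440],(400,300))]); cv2.imwrite("pics/a7.png",im[:,:,::-1])
E
```

```text
lid [594.7 146.2  18. ] px [319. 235.] [130. 135.] diam 91.1
gap 26.8
lifted gap 26.5 [ 0.3 -0.9 -3.4]
down tip 110.0 expected 110 [-2.1  0.1  6.7]
t 87.8583
[(array([594.,  78., 103.]), array([62., 85.])), (array([442.9, 143.3, 103. ]), array([131., 136.]))]
lid [ 443.9 -342.6   18. ] 0.07
lid [450.4 147.7  18. ] 0.0
lid [ 464.  -453.9   18. ] 0.122
lid [671.2  50.2  18. ] 0.015
lid [ 678.4 -113.    18. ] 0.058
```

View pics/a7.png

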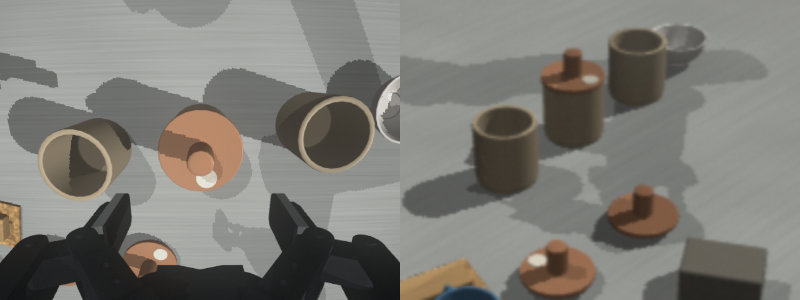

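The first lid is seated level, at (443,143) against the jar's (443,142). Now the other two.

```bash
python3 - <<'E'
from lidon import *
lidon(676,54,425.3,298.5,"wl4")
lidon(682,-109,462.7,-7.7,"wl5")
for x,y in((462.7,-7.7),(425.3,298.5)):
    mp(x,y,230,np.pi/2); manip.wait(.15); g=grab("wrist",f"wc{int(x)}"); print([(l[0].round(1),np.round(l[2])) for l in lids(g,103,amin=2500)])
manip.movep([330,-150,250],down(0)); manip.movep([227,-560,230],down(np.radians(-69)))
s=grab("scene","s8"); t=grab("top","t8"); print(manip.read_time())
for l in lids(t): print("lid",l[0].round(1),round(l[3],3))
im=np.hstack([cv2.resize(t["frame"][150:320,150:560],(410,300)),cv2.resize(s["frame"][170:370,110:430],(390,300))]); cv2.imwrite("pics/a8.png",im[:,:,::-1])
E
```

```text
lid [674.6  53.9  18. ] px [321. 236.] [130. 135.] diam 91.0
gap 27.2
lifted gap 26.5 [ 0.7 -0.3 -3.3]
down tip 110.0 expected 110 [-2.2 -1.1  4.8]
t 101.05
lid [ 681.9 -109.4   18. ] px [317. 238.] [130. 135.] diam 90.8
gap 26.8
lifted gap 26.3 [-1.1  0.  -3.9]
down tip 110.0 expected 110 [-2.5  0.6  4.5]
t 112.35
[(array([462.8,  -6.6, 103. ]), array([125., 129.])), (array([443. , 141.6, 103. ]), array([120., 135.]))]
[(array([442.9, 145.2, 103. ]), array([113., 129.])), (array([425.4, 299.6, 103. ]), array([124., 128.]))]
117.5583
lid [ 436.2 -338.8   18. ] 0.1
lid [431.5 315.9  18. ] 0.034
lid [450.3 147.8  18. ] 0.0
lid [ 464.3 -454.3   18. ] 0.022
lid [471.1 -13.   18. ] 0.042
```

View pics/a8.png

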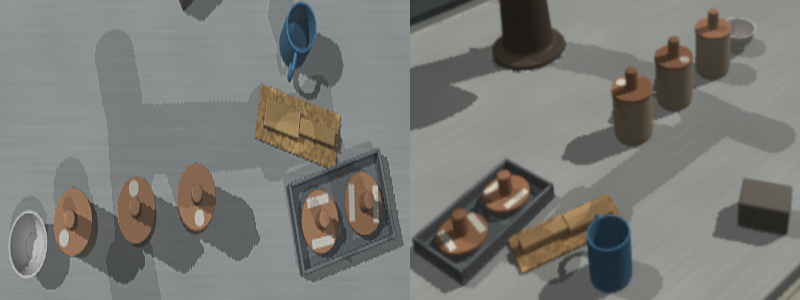

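All three sound lids sit level on the jars, both rejects are flat in the tray, the paddle is on the mat, and the mug and bowl are where they were. The arm is clear, so I'm handing in.

```bash
python3 -c "
from workcell import manip
manip.close_job()"
```

```text
the job is handed in; nothing more can be done
```

The job is done and handed in at about 118 s of the 200 s. The paddle lies lengthwise on the cork mat, both reject lids are flat and side by side in the tray, and all three jars carry a sound lid.

**Last checks:**
- **Lids:** each lid stopped at exactly the expected seating height. From the wrist camera, the lid centres were within about 1 mm of the rim centres.
- **Everything else:** the final top and scene pictures show the jars, mug and bowl where they were, judged by eye.

**What went wrong or disagreed:**
- **First paddle grasp missed:** the real fingertips sit about 39 mm short of the reported TCP. I confirmed this with a light touch on the bench (about 15 N) and corrected every later move for it.
- **A lid moved by itself:** one sound lid was knocked aside during the run and I found it again before picking it up.
- **Camera offset:** the overhead camera's lid centres were up to about 6 mm off those from the wrist camera. I used the wrist camera for picks and jar positions, and the overhead one only for the tray and mat.
- **Lid diameter:** lids measured about 91 mm across instead of 96 mm, because the colour mask trims their edges.

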